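Unpack an optics stack and load the sprung sample holder

ROBOT

A 7-joint arm with a two-finger parallel gripper is mounted at the origin on the work surface. World frame = base frame: x ahead of the robot, y to its left, z up, the work surface at z = 0. Lengths are in m, angles in rad, forces in N, time in s.
With the tool pointing down it reaches from about 0.375 to 0.925 m from the base axis. Payload 3.1 kg.
Tool frame: the origin (TCP) lies between the finger pads; the fingertips stand 19 mm ahead of it and the grasp point (between the pads) is the TCP; z points along the fingers, y is the direction in which the jaws open and shut (so a half turn about z gives the same grasp; the last joint's range is limited). The gripper opens to 85 mm and grips with 20 to 120 N. Pads are 22 mm wide; open, the fingers measure 114 mm over their backs; the gripper's body (76 mm by 85 mm) begins 54 mm behind the grasp point. The pads swing forward as they close: fully open they stand 13 mm farther back than shut.
Start: joints at [1.173, 0.383, 0.044, 1.598, -0.018, 1.161, -0.05], TCP at [0.192, -0.621, 0.25] pointing down, gripper open.
Joint ranges: [-2.61, 2.61], [-0.41, 2.15], [-1.48, 1.57], [0, 2.5], [-1.57, 4.71], [0.05, 1.97], [-2.85, 2.85]. Speed limits (rad/s): [2.79, 2.79, 3.14, 3.14, 3.14, 3.14, 3.14].

INTERFACE

Orientations are given as a unit quaternion [x, y, z, w].
In Python, from bench import move_ptp, movel, move_j, move_gripper, pause, inverse_kinematics, read_camera, camera_params, MotionError, sign_off, look_for, tip_of, read_time_s, read_qpos, read_joint_vel, read_effort, read_eef_pos, read_tcp_rot, read_ft_force, read_ft_torque, read_finger_gap gives the robot as it stands. Calls block until the motion is done:
- move_ptp(position, orientation): joint-space move of the TCP to a pose.
- movel(position, orientation=None, speed=0.15): straight line of the TCP; orientation=None keeps the orientation; speed is the mean speed in m/s.
- move_j(angles): joint-space move.
- move_gripper(opening, effort=None): finger opening in m; effort is the grip in N (None keeps the last); returns when the fingers have stopped.
- pause(seconds).
- inverse_kinematics(position, orientation): joint angles nearest the present ones, or None.
- read_camera(name): name is "scene" or "top"; returns the picture (420x560x3 uint8, red, green, blue); there is no depth.
- camera_params(name): a dict with "K" (3x3 intrinsics, pixels), "dist_coeffs" ([k1, k2, p1, p2, k3] as OpenCV has them; the pictures are not rectified), "camera_from_world" (4x4, takes a point from world to camera coordinates). Camera axes: x right, y down, z forward; pixel columns grow to the right and rows downward; lengths in m; the calibration is good to about 2 mm. A picture is of the moment at which its call begins. camera_params takes no time and is no camera call.
A pose or a line that the arm cannot do raises MotionError and nothing moves.
- sign_off(): hands the job in, once; it reports no verdict.
Trained networks look in the newest picture that a camera, given by its name, has taken for a name from the list of things; names that differ only in an ending like _2 or _b are one class to them, and where a whole thing is asked for, a point or a joint stands for the part that bears it (a point fixed in the world has none). Each returns a list of dicts, best first, with "confidence" (0 to 1); they miss things now and then, are a little off and sometimes report something else, mostly with a low value. They report only what shows in the picture. A call takes as long as a camera call.
- look_for(camera, name): "at" ([column, row] in pixels, amid what is visible of it).
- tip_of(camera, name): "at" ([column, row] in pixels: a listed point, or the origin of a listed thing).
Readings, each from a call of its own:
- read_time_s(): time.
- read_qpos(): joint angles.
- read_joint_vel(): joint speeds.
- read_effort(): joint torques, N m.
- read_eef_pos(): TCP position.
- read_tcp_rot(): TCP orientation.
- read_ft_force(): force on the tool from outside, world axes, zero at the start.
- read_ft_torque(): the same for the moment, N m.
- read_finger_gap(): finger opening in m.
Only numpy, scipy, OpenCV 4.12 (cv2) and the standard library are available. Lean on these libraries where they do the work, as an engineer would, in place of code of your own. Each camera call takes 0.05 s, during which the arm holds its last target. There are 200 camera calls.

TASK

Take the stack of optics apart piece by piece: pile the two square spacer frames one squarely on the other in the steel tray, and lay the thin glass plate that sits between them flat on the rubber pad. Then press the thick glass plate from the bottom of the stack flat onto the seat of the sample holder, centred on it and square between the sprung jaw and the fixed stop, and do not let go of it until it is fully down and the jaw has closed on its edge. Set every piece down gently rather than dropping it, and leave the mirror mount, the driver box and the hex driver where they are.

Things in the scene. Friction and masses are not known exactly. Their poses are not given: they have to be found in the camera images.
- upper_spacer_center (a point): centre (half-way up) of the upper spacer frame: a loose dark plastic frame, 54 x 54 x 10 mm with a 34 mm square window through it, lying flat on top of the stack at the start; weighs about 25 g. z is its upward normal, x and y run along its sides.
- thin_plate_center (a point): centre of the thin glass plate: a loose clear square plate 50 x 50 x 10 mm lying flat between the two spacer frames at the start; about 55 g. z is its normal, x and y run along its sides.
- lower_spacer_center (a point): centre of the lower spacer frame, the same as the upper one (54 x 54 x 10 mm, 34 mm window), lying under the thin plate and on the thick plate at the start.
- thick_plate_center (a point): centre of the thick glass plate: loose clear square plate 50 x 50 x 16 mm, about 90 g, at the bottom of the stack. It lies on the 44 mm square land, 20 mm above the table, of the fixed 84 mm square black stack base (10 mm high around the land). z is its normal, x and y run along its sides. The pieces of the stack lie within 5 mm and a few degrees of each other.
- tray_floor (a point): centre of the inner floor of the fixed steel tray, 3 mm above the table. The tray measures 124 mm along its x and 114 mm along its y outside, its rim is 3 mm wide and 8 mm above the table.
- pad_top (a point): centre of the top face of the fixed rubber pad, 100 x 100 mm, 4 mm above the table; x and y run along its sides.
- seat (a point): centre of the seat of the sample holder, a fixed micrometer stage with an aluminium nest on top: the seat is a 40 x 40 mm flat land 46 mm above the table with a 24 mm hole; around it the nest plate lies 9 mm lower. Jaw at its -x side, stop at +x, both y sides free for fingers. A thick plate that is home has its centre 8 mm straight above this point, sides along x and y.
- jaw_face (a point): middle of the upright face of the sprung jaw, a slippery white plastic block 36 mm wide on the seat's -x side. Free, the face is 21 mm from the seat's centre and reaches 8 mm above the seat; a bevel then leans back 9 mm over the next 14 mm. A plate pressed straight down between the bevels wedges the jaw back along the seat's -x; its spring then pushes the plate against the stop.
- jaw (a joint): travel of the sprung jaw away from the stop in m: 0 when free, 0.004 with the thick plate home against the stop, 0.010 at most. The spring pushes with about 3 N at 0 and 4 N at 0.004; pressing a plate in takes about 5 to 12 N downwards.
- mirror_mount: bystander: a loose mirror mount on a post, 119 mm high, base plate 75 x 26 mm; origin at the centre of its underside.
- driver_box: bystander: a loose black instrument box 110 x 75 x 34 mm; origin at the centre of its underside.
- hex_driver: bystander: a loose hand driver lying on the table along its x, 200 mm long, 26 mm thick black handle; origin at mid-length on its underside.
- stop_face (a point): middle of the upright face of the holder's fixed stop, a 44 mm wide white plastic block 25 mm from the seat's centre on its +x side. The face reaches 7 mm above the seat, then a bevel leans back 5 mm over the next 9 mm.

How it is judged:
By the outcome, as a careful person would: the job done as asked, in the order asked, and still so for the second after the job is handed in, with the robot touching nothing.
It also fails if it takes over 72 s, if anything falls off the work surface, if the arm or the gripper's body presses on something with over 40 N, if the wrist force passes 120 N, or if a joint passes its speed limit or range.

## Working session

There is one attempt and no reset: what is moved stays moved. The work goes in short steps, each a Python script; the robot and the scene stay as the last script left them, time stands still between calls to the robot, and variables do not carry over. Pictures are saved under pics/ and viewed, about 8 in all and at most 12, crops included, and the job is handed in when it is done.

```bash
ls; mkdir -p pics
python3 - <<'E'
from bench import *
import cv2,numpy as np
for c in ["top","scene"]:
    im=read_camera(c); cv2.imwrite(f"pics/{c}0.png",im[:,:,::-1])
    p=camera_params(c); print(c,p["K"],p["dist_coeffs"],p["camera_from_world"])
    for n in ["upper_spacer_center","thin_plate_center","lower_spacer_center","thick_plate_center","tray_floor","pad_top","seat","jaw_face","stop_face","mirror_mount","driver_box","hex_driver"]:
        print(n,[(np.round(d["at"],1).tolist(),round(d["confidence"],2)) for d in tip_of(c,n)[:2]])
print(read_time_s(),read_tcp_rot(),read_ft_force())
E
```

```text
pics
top [[385.02456497   0.         281.06357354]
 [  0.         385.02456497 205.85223881]
 [  0.           0.           1.        ]] [-0.09670212  0.          0.          0.          0.        ] [[ 2.26259052e-02 -9.99735343e-01  4.16086726e-03 -2.81604094e-02]
 [-9.84584976e-01 -2.30046569e-02 -1.73387459e-01  5.07438326e-01]
 [ 1.73437290e-01 -1.73679189e-04 -9.84844900e-01  9.31648123e-01]
 [ 0.00000000e+00  0.00000000e+00  0.00000000e+00  1.00000000e+00]]
upper_spacer_center [([150.9, 233.8], 0.52)]
thin_plate_center [([387.4, 245.4], 0.65), ([148.9, 234.0], 0.57)]
lower_spacer_center [([148.0, 234.7], 0.6)]
thick_plate_center [([155.5, 235.8], 0.6)]
tray_floor [([234.5, 177.4], 0.89)]
pad_top [([314.3, 168.6], 0.81)]
seat [([314.9, 170.8], 0.72)]
jaw_face [([388.1, 252.4], 0.49)]
stop_face [([384.6, 253.4], 0.71), ([391.6, 235.6], 0.67)]
mirror_mount [([410.9, 168.0], 0.72)]
driver_box [([142.2, 164.1], 0.96)]
hex_driver [([271.1, 241.5], 0.82)]
scene [[410.74268921   0.         278.02463112]
 [  0.         410.74268921 211.57700932]
 [  0.           0.           1.        ]] [0.00127192 0.         0.         0.         0.        ] [[-0.87240847  0.48809455  0.02582967  0.45158193]
 [ 0.25304183  0.49623029 -0.83049704 -0.05888022]
 [-0.41817855 -0.71799666 -0.55642385  1.17999418]
 [ 0.          0.          0.          1.        ]]
upper_spacer_center [([406.4, 290.0], 0.62)]
thin_plate_center [([406.1, 297.0], 0.72)]
lower_spacer_center [([403.8, 300.7], 0.64)]
thick_plate_center [([402.4, 307.0], 0.63)]
tray_floor [([271.9, 285.0], 0.89)]
pad_top [([219.1, 227.7], 0.67)]
seat [([258.3, 164.5], 0.74)]
jaw_face [([268.4, 159.9], 0.64)]
stop_face []
mirror_mount [([184.6, 179.9], 0.77), ([261.0, 166.0], 0.6)]
driver_box [([337.7, 384.5], 0.79), ([271.1, 283.6], 0.44)]
hex_driver [([317.8, 236.2], 0.76)]
1.3 [ 9.88783964e-01  1.49352846e-01  1.75604099e-05 -7.14829233e-06] [-0.20200269  0.37484893 -0.64244229]
```

Run:
```python
import cv2,numpy as np
a=cv2.imread("pics/top0.png");b=cv2.imread("pics/scene0.png")
cv2.imwrite("pics/topc.png",cv2.resize(a[100:310,90:470],(800,442),interpolation=2))
cv2.imwrite("pics/stk.png",np.hstack([cv2.resize(a[200:270,115:185],(400,400),interpolation=2),cv2.resize(a[205:285,350:430],(400,400),interpolation=2)]))
```

```text
(no output)
```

View pics/topc.png

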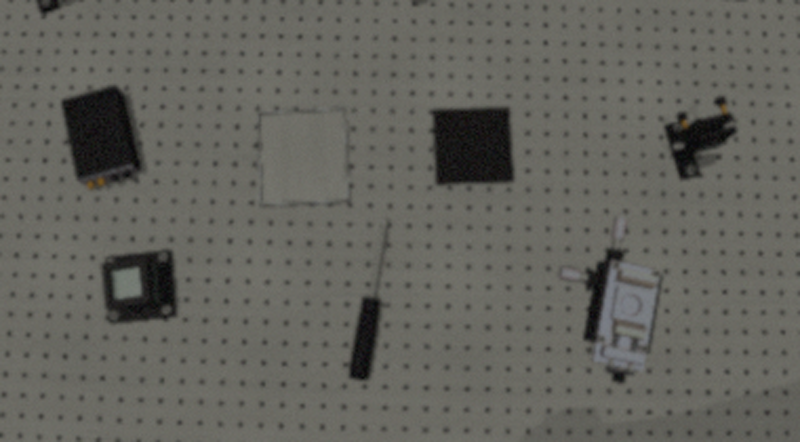

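View pics/stk.png

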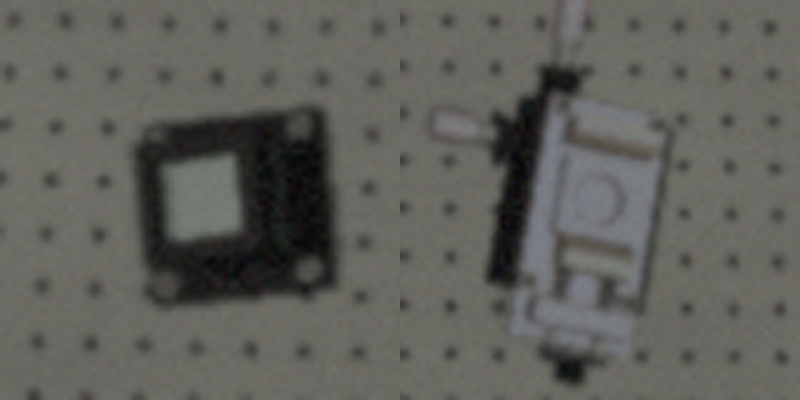

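View pics/scene0.png

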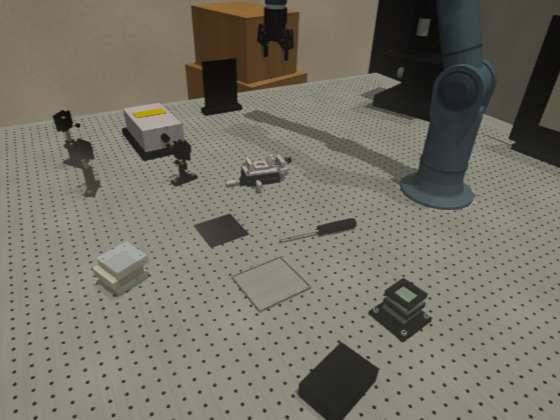

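```bash
cat > h.py <<'E'
from bench import *
import cv2,numpy as np
from scipy.optimize import least_squares
from scipy.spatial.transform import Rotation as R
P={c:camera_params(c) for c in("top","scene")}
def proj(c,X):
    p=P[c];T=np.array(p["camera_from_world"])
    return cv2.projectPoints(np.atleast_2d(np.array(X,float)),cv2.Rodrigues(T[:3,:3])[0],T[:3,3],np.array(p["K"]),np.array(p["dist_coeffs"]))[0][:,0]
def onplane(c,uv,z):
    return least_squares(lambda q:(proj(c,[[q[0],q[1],z]])-uv).ravel(),[0.5,0]).x
def tri(uvt,uvs):
    r=least_squares(lambda q:np.r_[(proj("top",[q])-uvt).ravel(),(proj("scene",[q])-uvs).ravel()],[0.5,0,0.03]);return r.x,r.fun
def sq(cx,cy,yaw,z,a,b=None):
    b=b or a;c,s=np.cos(yaw),np.sin(yaw)
    return [[cx+c*u*a/2-s*v*b/2,cy+s*u*a/2+c*v*b/2,z] for u,v in((-1,-1),(1,-1),(1,1),(-1,1))]
def snap(c,name):
    im=read_camera(c)[:,:,::-1].copy();cv2.imwrite(f"pics/{name}.png",im);return im
def down(yaw):  # tool pointing down, jaw axis (y) along world angle yaw (mod pi)
    return (R.from_euler("z",yaw)*R.from_euler("x",np.pi)).as_quat()
E
python3 - <<'E'
from h import *
a=cv2.imread("pics/top0.png");b=cv2.imread("pics/scene0.png")
for n,t,s,z in [("upper",(150.9,233.8),(406.4,290),.071),("thin",(148.9,234),(406.1,297),.061-.0),("lower",(148,234.7),(403.8,300.7),.051),("thick",(155.5,235.8),(402.4,307),.028),("tray",(234.5,177.4),(271.9,285),.003),("pad",(314.3,168.6),(219.1,227.7),.004),("seat",(390,245),(258.3,164.5),.046)]:
    print(n,tri(t,s)[0].round(4),onplane("top",np.array(t),z).round(4),onplane("scene",np.array(s),z).round(4))
g=cv2.cvtColor(cv2.resize(a,None,fx=4,fy=4,interpolation=2),cv2.COLOR_BGR2GRAY);g=cv2.GaussianBlur(g,(0,0),3)
for n,(x,y,w,h),z in [("pad",(285,140,65,60),.004),("base",(130,210,50,50),.01),("box",(110,130,60,60),.034)]:
    roi=g[4*y:4*y+4*h,4*x:4*x+4*w];m=(roi<60).astype(np.uint8);m=cv2.morphologyEx(m,cv2.MORPH_OPEN,np.ones((19,19)))
    cs=max(cv2.findContours(m,0,2)[0],key=cv2.contourArea);box=cv2.boxPoints(cv2.minAreaRect(cs))/4+[x,y]-.375
    W=np.array([onplane("top",q,z) for q in box]);d=W[1]-W[0];e=W[2]-W[1];print(n,W.mean(0).round(4),np.linalg.norm(d).round(4),np.linalg.norm(e).round(4),np.degrees([np.arctan2(d[1],d[0]),np.arctan2(e[1],e[0])]).round(1))
o1=[cv2.resize(a[215:275,355:430],None,fx=5.33,fy=6.67,interpolation=2),cv2.resize(b[140:200,220:300],(400,400),interpolation=2)]
cv2.imwrite("pics/hold.png",np.hstack([cv2.resize(o1[0],(400,400)),o1[1]]))
E
```

```text
upper [0.4245 0.3044 0.069 ] [0.426  0.3019] [0.4251 0.3064]
thin [0.4268 0.3111 0.0583] [0.4263 0.3104] [0.4293 0.3128]
lower [0.4287 0.3126 0.0511] [0.4254 0.316 ] [0.4308 0.3113]
thick [0.4241 0.306  0.0263] [0.4252 0.3041] [0.4247 0.3075]
tray [ 0.5935  0.111  -0.0083] [0.5898 0.1102] [0.5997 0.1208]
pad [ 0.6201 -0.1047  0.008 ] [ 0.619  -0.1037] [ 0.6196 -0.1116]
seat [ 0.4164 -0.2943  0.0438] [ 0.4143 -0.2922] [ 0.4203 -0.2934]
pad [ 0.6187 -0.104 ] 0.1001 0.0982 [ -86.4 -178.3]
base [0.4268 0.307 ] 0.0858 0.0838 [ -86.3 -173.8]
box [0.6118 0.3648] 0.0873 0.1246 [ -74.8 -161.4]
```

View pics/hold.png

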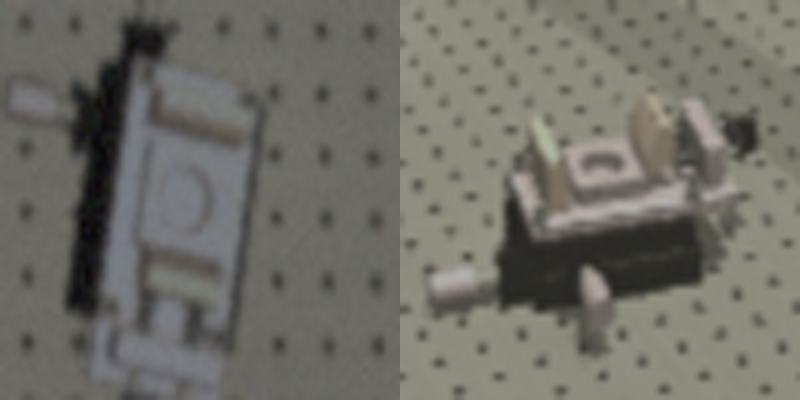

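```bash
cat > ov.py <<'E'
from h import *
def overlay(ims,s,yaw,fn,scale=8,half=24):
    c,sn=np.cos(yaw),np.sin(yaw);out=[]
    def W(p): p=np.atleast_2d(p);return np.c_[s[0]+c*p[:,0]-sn*p[:,1],s[1]+sn*p[:,0]+c*p[:,1],.046+p[:,2]]
    t=np.linspace(0,2*np.pi,40)
    L=[(np.c_[12*np.cos(t),12*np.sin(t),0*t],(0,0,255)),
       (np.array([[-20,-20,0],[20,-20,0],[20,20,0],[-20,20,0],[-20,-20,0]]),(0,255,0)),
       (np.array([[25,-22,-9],[25,22,-9],[25,22,7],[30,22,16],[30,-22,16],[25,-22,7],[25,-22,-9]]),(255,0,0)),
       (np.array([[-21,-18,-9],[-21,18,-9],[-21,18,8],[-30,18,22],[-30,-18,22],[-21,-18,8],[-21,-18,-9]]),(0,255,255))]
    for cam,im in ims.items():
        ctr=proj(cam,W([[0,0,0]]))[0];M=np.array([[scale,0,scale*(half-ctr[0])],[0,scale,scale*(half-ctr[1])]])
        o=cv2.warpAffine(im,M,(2*half*scale,2*half*scale),flags=2)
        for l,col in L:
            q=(proj(cam,W(l/1000))-ctr+half)*scale;cv2.polylines(o,[q.round().astype(int)],False,col,1)
        out.append(cv2.resize(o,(400,400)))
    cv2.imwrite(fn,np.hstack(out))
E
python3 - <<'E'
from ov import *
ims={"top":cv2.imread("pics/top0.png"),"scene":cv2.imread("pics/scene0.png")}
x,f=tri((389.6,244.5),(259.9,163.6));print(x,f,onplane("top",np.array([389.6,244.5]),.046),onplane("scene",np.array([259.9,163.6]),.046))
for A,B in [((384.06,233),(400.6,235.7)),((381.25,251.75),(396.25,255.2))]:
    d=onplane("top",np.array(A),.046)-onplane("top",np.array(B),.046);print(np.degrees(np.arctan2(d[1],d[0]))-90)
overlay(ims,x[:2],np.radians(-10),"pics/ov1.png")
E
```

```text
[ 0.41571312 -0.29072014  0.04888479] [ 0.11988061 -0.17354693  0.23568331  0.06068228] [ 0.41550406 -0.29123218] [ 0.41358608 -0.2963569 ]
-8.127587784209112
-11.8910103990587
```

View pics/ov1.png

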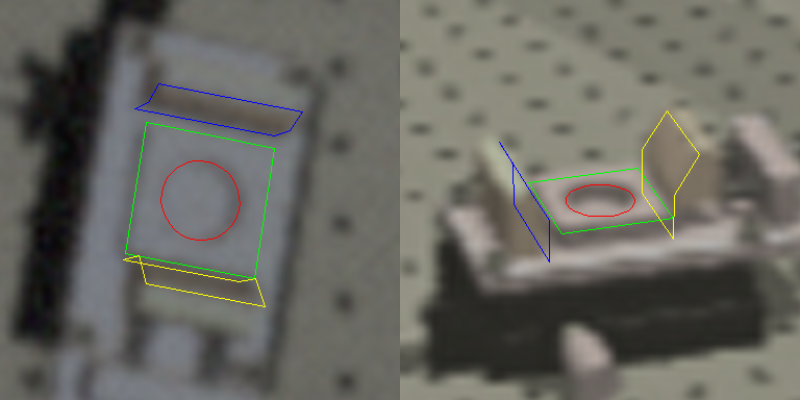

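Run:
```python
from ov import *
from scipy.ndimage import map_coordinates
from scipy.optimize import differential_evolution
ims={"top":cv2.imread("pics/top0.png"),"scene":cv2.imread("pics/scene0.png")}
t=np.linspace(0,2*np.pi,60)
def seg(a,b): return np.linspace(a,b,40)
S=[np.c_[12*np.cos(t),12*np.sin(t),0*t]]
land=[[-20,-20,0],[20,-20,0],[20,20,0],[-20,20,0]]
S+=[seg(np.array(land[i],float),np.array(land[(i+1)%4],float)) for i in range(4)]
st=[[25,22,-9],[25,22,7],[30,22,16],[30,-22,16],[25,-22,7],[25,-22,-9]]
ja=[[-21,18,-9],[-21,18,8],[-30,18,22],[-30,-18,22],[-21,-18,8],[-21,-18,-9]]
for l in(st,ja): S+=[seg(np.array(l[i],float),np.array(l[i+1],float)) for i in range(5)]; S.append(seg(np.array(l[0],float),np.array(l[5],float)))
G={}
for c,im in ims.items():
    g=cv2.GaussianBlur(im,(0,0),.7).astype(np.float32)
    G[c]=np.sqrt((cv2.Sobel(g,5,1,0)**2+cv2.Sobel(g,5,0,1)**2).max(2)); G[c]=np.minimum(G[c],np.percentile(G[c],98))
def score(c,p,off=(0,0)):
    k,sn=np.cos(p[2]),np.sin(p[2]);v=0
    for s in S:
        s=s/1000;X=np.c_[p[0]+k*s[:,0]-sn*s[:,1],p[1]+sn*s[:,0]+k*s[:,1],.046+s[:,2]]
        q=proj(c,X)+off;v+=map_coordinates(G[c],[q[:,1],q[:,0]],order=1).mean()*np.sqrt(np.ptp(s,0).max())
    return -v
B=[(.405,.427),(-.302,-.282),(-.3,-.03)]
for c in ims:
    r=differential_evolution(lambda p:score(c,p),B,seed=1,maxiter=40);print(c,r.x[:2].round(4),np.degrees(r.x[2]).round(1),r.fun)
# joint
r=differential_evolution(lambda p:score("top",p)+score("scene",p),B,seed=1,maxiter=40)
x=r.x;print("joint",x.round(4),np.degrees(x[2]))
overlay(ims,x[:2],x[2],"pics/ov2.png")
```

```text
top [ 0.4155 -0.297 ] -10.1 -251.05801293190174
scene [ 0.4269 -0.282 ] -15.1 -315.7812578874506
joint [ 0.4167 -0.282  -0.0566] -3.245017090308041
```

View pics/ov2.png

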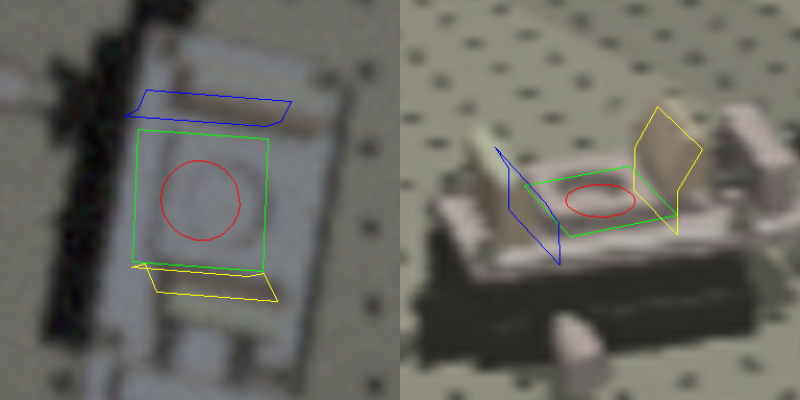

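Run:
```python
from h import *
a=np.radians(95)
x=np.array([.40,.18])
move_gripper(.055,20)
print(read_time_s())
move_ptp([*x,.10],down(a));print(read_time_s(),read_qpos().round(2) if hasattr(read_qpos(),'round') else read_qpos())
movel([*x,.026],speed=.15)
f0=np.array(read_ft_force());print("f0",f0,read_eef_pos(),read_finger_gap())
z=.026
for i in range(22):
    z-=.001; movel([*x,z],speed=.02); f=np.array(read_ft_force())-f0
    if f[2]>2.5: break
print(z,f,read_eef_pos(),read_time_s())
movel([*x,.10],speed=.2);print(read_time_s())
```

```text
1.7083
4.6583 [ 0.28  0.32 -0.87  2.17  0.35  0.79 -0.72]
f0 [0.3723445  0.31665417 0.08494194] [0.40034271 0.1802413  0.02624752] 0.05512518597803708
0.013999999999999988 [-3.53995074 -1.41336323 14.43724139] [0.40021292 0.18014213 0.01505609] 8.3
8.8833
```

```bash
cat >> h.py <<'E'
ST=np.array([.4255,.3045]);SY=np.radians(4.8);TRAY=np.array([.593,.110]);PAD=np.array([.6187,-.105])
def pick(z,twice=True,grip=30,w=.054,a=SY+np.pi/2,up=.13,xy=ST):
    move_gripper(.085,20)
    if twice:
        move_ptp([*xy,z+.03],down(a+np.pi/2)); movel([*xy,z],speed=.12)
        move_gripper(w-.006,20); g1=read_finger_gap(); move_gripper(.085); movel([*xy,z+.02],speed=.12)
    move_ptp([*xy,z+.02],down(a)); movel([*xy,z],speed=.1)
    move_gripper(w-.008,grip); g2=read_finger_gap(); movel([*xy,up],speed=.15)
    print("gap",g1 if twice else None,g2,read_finger_gap(),"t",read_time_s(),"q7",read_qpos()[6])
def place(xy,z,a,open_=.066,hi=.06,up=.1,fz=2.):
    move_ptp([*xy,z+hi],down(a)); movel([*xy,z+.006],speed=.15)
    f0=np.array(read_ft_force())[2]
    for dz in np.arange(.004,-.0025,-.001):
        movel([*xy,z+dz],speed=.03); f=np.array(read_ft_force())[2]-f0
        if f>fz: break
    print("contact dz",dz,"f",f,read_eef_pos())
    move_gripper(open_); movel([*xy,z+up],speed=.2); print("t",read_time_s())
E
python3 - <<'E'
from h import *
W=np.array([onplane("top",np.array(q)-.4,.008) for q in [(213.5,153.2),(255.3,151.3),(256.3,196.9),(214.5,197.9)]])
c=W.mean(0);d=(W[0]+W[1]-W[2]-W[3]);y=np.arctan2(d[1],d[0]);print(c,np.linalg.norm(d)/2,np.degrees(y))
pick(.0725,up=.12)
im=snap("top","t1");im2=snap("scene","s1")
c0=proj("top",[[*ST,.12]])[0];c1=proj("scene",[[*ST,.12]])[0]
cv2.imwrite("pics/v1.png",np.hstack([cv2.resize(cv2.getRectSubPix(i,(80,80),tuple(map(float,c))),(400,400),interpolation=2) for i,c in((im,c0),(im2,c1))]))
E
```

```text
[0.59750824 0.11006068] 0.12473808619597108 3.8342738344469334
gap 0.05412339768217236 0.053655297693062765 0.05347552867771865 t 14.35 q7 -0.9426588093980725
```

View pics/v1.png

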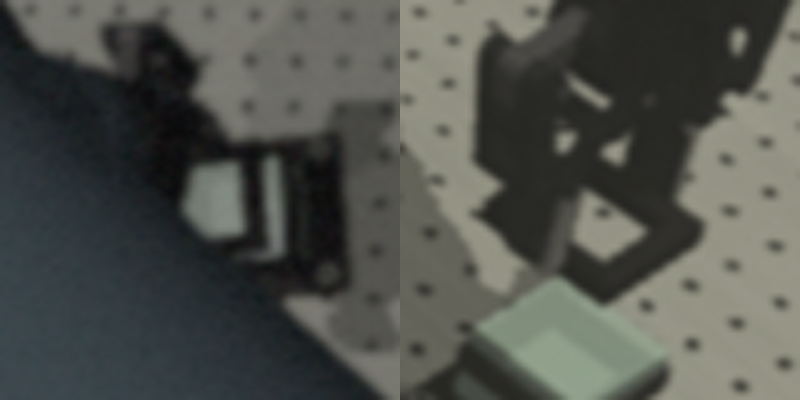

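```bash
sed -i 's/TRAY=np.array(\[.593,.110\])/TRAY=np.array([.596,.110])/' h.py
python3 - <<'E'
from h import *
place(TRAY,.0195,np.radians(93.5),open_=.064)
pick(.0628,twice=False,w=.05,up=.12)
E
```

```text
contact dz 0.0 f 5.167372937360265 [0.59603223 0.11007495 0.02039739]
t 18.15
gap None 0.049146128486479077 0.0490515429923843 t 20.825 q7 -0.9425894556136823
```

Run:
```python
from h import *
place(PAD,.0208,np.radians(92.5),open_=.062,hi=.07)
im=snap("top","t2");im2=snap("scene","s2")
for n in("upper_spacer_center","thin_plate_center","seat","stop_face","jaw_face","tray_floor"):
  print(n,[[(np.round(d["at"],1).tolist(),round(d["confidence"],2)) for d in tip_of(c,n)[:2]] for c in("top","scene")])
print("pred",proj("top",[[*TRAY,.008],[*PAD,.009]]),proj("scene",[[*TRAY,.008],[*PAD,.009]]))
cc=lambda i,c,X,s=60:cv2.resize(cv2.getRectSubPix(i,(s,s),tuple(map(float,proj(c,[X])[0]))),(266,266),interpolation=2)
H=[.4155,-.290,.046]
v=np.vstack([np.hstack([cc(im,"top",[*TRAY,.01],70),cc(im,"top",[*PAD,.01],70),cc(im,"top",H,40)]),np.hstack([cc(im2,"scene",[*TRAY,.01],90),cc(im2,"scene",[*PAD,.01],90),cc(im2,"scene",H,40)])])
cv2.imwrite("pics/v2.png",cv2.convertScaleAbs(v,alpha=1.4))
```

```text
contact dz 0.0 f 4.898005090472822 [ 0.61880962 -0.10499225  0.02141789]
t 25.2417
upper_spacer_center [[([231.9, 174.5], 0.58)], [([267.3, 279.0], 0.88)]]
thin_plate_center [[([311.9, 166.0], 0.67)], [([219.0, 227.2], 0.81), ([319.2, 235.3], 0.58)]]
seat [[([389.8, 239.8], 0.95)], [([259.5, 164.2], 0.56)]]
stop_face [[([139.4, 166.1], 0.71)], [([253.1, 161.1], 0.61)]]
jaw_face [[], [([267.8, 161.5], 0.52)]]
tray_floor [[([236.5, 176.3], 0.61)], [([272.0, 283.9], 0.87), ([260.3, 163.2], 0.44)]]
pred [[234.44749782 174.69382095]
 [314.96285    168.21350748]] [[271.00691179 279.38335208]
 [220.36841679 227.35773546]]
```

View pics/v2.png

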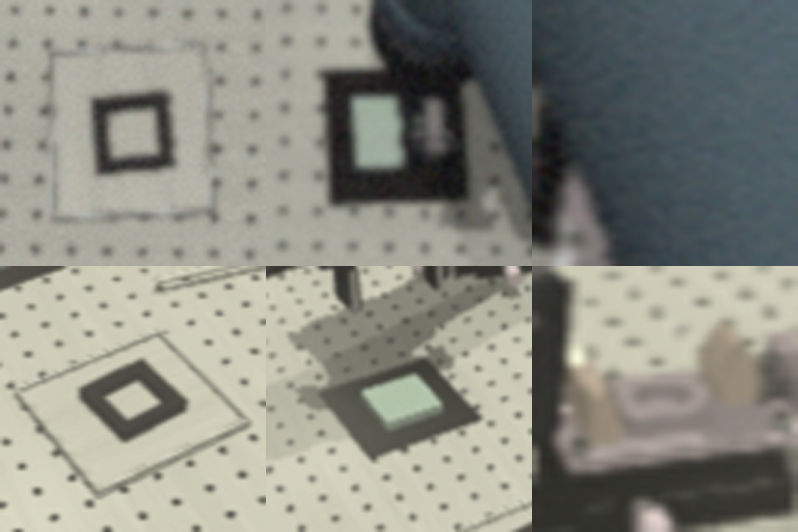

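Run:
```python
from ov import *
ims={"top":cv2.convertScaleAbs(cv2.imread("pics/top0.png"),alpha=1.9,beta=-60),"scene":cv2.convertScaleAbs(cv2.imread("pics/scene0.png"),alpha=1.3,beta=-40)}
import ov
s=(.4155,-.2900);overlay(ims,s,np.radians(-10),"pics/a.png",scale=20,half=17)
a=cv2.imread("pics/a.png")
raw=[]
for c in ims:
    ctr=proj(c,[[*s,.046]])[0];k=400/34;M=np.array([[k,0,k*(17-ctr[0])],[0,k,k*(17-ctr[1])]]);raw.append(cv2.warpAffine(ims[c],M,(400,400),flags=2));print(ctr)
cv2.imwrite("pics/v3.png",cv2.resize(np.vstack([np.hstack(raw),a]),(760,760))[:, :] if 0 else np.vstack([np.hstack(raw),a])[:, :][0:800])
cv2.imwrite("pics/v3.png",cv2.resize(cv2.imread("pics/v3.png"),(600,600)))
```

```text
[389.11732058 244.49311046]
[260.31334537 164.64074578]
```

View pics/v3.png

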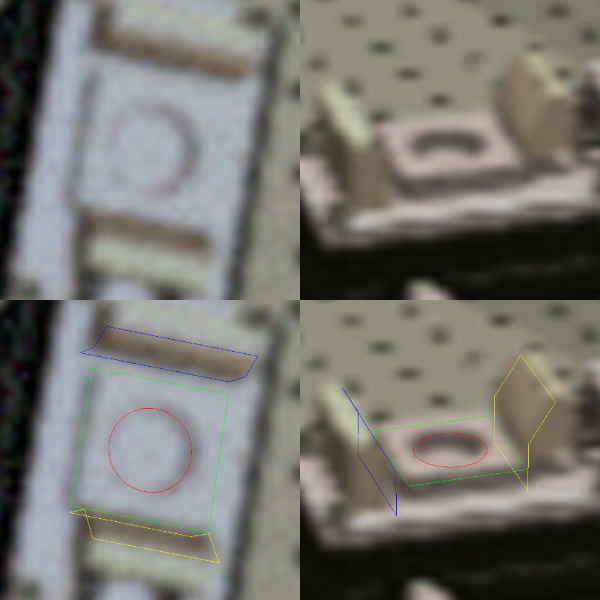

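Run:
```python
from h import *
print(read_time_s())
pick(.0525,up=.12)
place(TRAY,.0295,np.radians(93.5),open_=.064)
snap("top","t4");snap("scene","s4")
```

```text
25.9417
gap 0.053615277425271085 0.05322459338046818 0.05299872427154527 t 32.1 q7 -0.9208035368605163
contact dz 0.0 f 4.01831890991693 [0.59610506 0.1100061  0.03015664]
t 35.7917
```

```bash
cat >> h.py <<'E'
SEAT=np.array([.4153,-.2912]);SW=np.radians(-9.8)
E
python3 - <<'E'
from h import *
pick(.037,w=.05,grip=80,a=SY+np.pi,up=.14)
ex=np.array([np.cos(SW),np.sin(SW)]);p=SEAT-.0007*ex
move_ptp([*p,.16],down(SW+np.pi)); movel([*p,.090],speed=.2)
print(read_eef_pos(),read_ft_force(),read_time_s(),read_finger_gap(),read_qpos()[6])
im=snap("top","t5");im2=snap("scene","s5")
a4=cv2.imread("pics/t4.png");b4=cv2.imread("pics/s4.png")
def cc(i,c,X,s): return cv2.resize(cv2.getRectSubPix(i,(s,s),tuple(map(float,proj(c,[X])[0]))),(400,300 if 0 else 400),interpolation=2)
v=np.vstack([np.hstack([cc(im,"top",[*SEAT,.046],40),cc(im2,"scene",[*SEAT,.06],40)]),np.hstack([cc(a4,"top",[*TRAY,.01],60),cc(b4,"scene",[*TRAY,.01],60)])])
cv2.imwrite("pics/v4.png",cv2.resize(cv2.convertScaleAbs(v,alpha=1.4),(600,600)))
E
```

```text
gap 0.04933592851500275 0.04797821408572581 0.04792195506907799 t 42.7 q7 0.5028923413065953
[ 0.41528044 -0.29023102  0.09027184] [ 0.45538924  0.50185163 -0.35578877] 45.3333 0.048237677524797073 1.2973602873653127
```

View pics/v4.png

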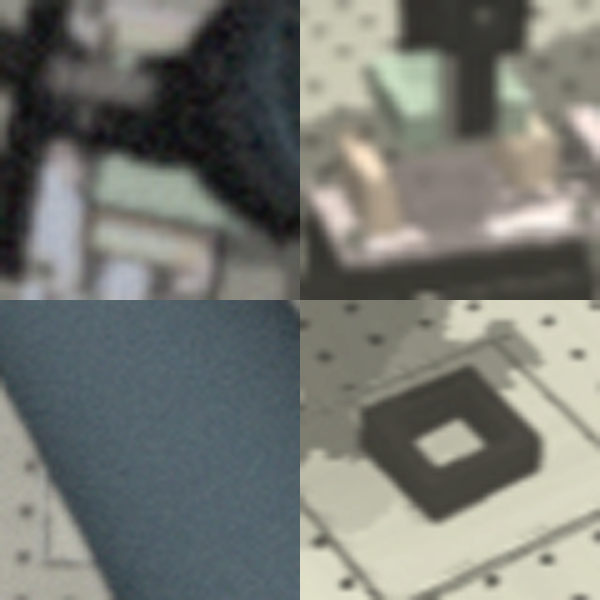

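Run:
```python
from ov import *
import h
pause(.2);e=np.array(read_eef_pos());q=read_tcp_rot();ez=R.from_quat(q).as_matrix();print(e,ez.round(3).tolist())
ims={"top":cv2.convertScaleAbs(cv2.imread("pics/t5.png"),alpha=1.5),"scene":cv2.convertScaleAbs(cv2.imread("pics/s5.png"),alpha=1.3)}
yaw=np.arctan2(ez[1,0],ez[0,0])
for c,im in ims.items(): pass
s=h.SEAT
overlay(ims,s,h.SW,"pics/a.png",scale=20,half=20)
raw=[];ov2=[];k=400/40
for c,im in ims.items():
    ctr=proj(c,[[*s,.046]])[0];M=np.array([[k,0,k*(20-ctr[0])],[0,k,k*(20-ctr[1])]]);r=cv2.warpAffine(im,M,(400,400),flags=2);raw.append(r.copy())
    for z in(e[2]-.017,e[2]-.001):
        pts=(proj(c,sq(e[0],e[1],yaw,z,.05))-ctr+20)*k;cv2.polylines(r,[pts.round().astype(int)],True,(0,0,255) if z<e[2]-.01 else (255,0,255),1)
    ov2.append(r)
a=cv2.imread("pics/a.png")
cv2.imwrite("pics/v5.png",cv2.resize(np.vstack([a,np.hstack(ov2)]),(600,600)))
```

```text
[ 0.41540073 -0.29152752  0.09114427] [[-0.985, 0.17, 0.002], [0.17, 0.985, -0.001], [-0.002, -0.001, -1.0]]
```

View pics/v5.png

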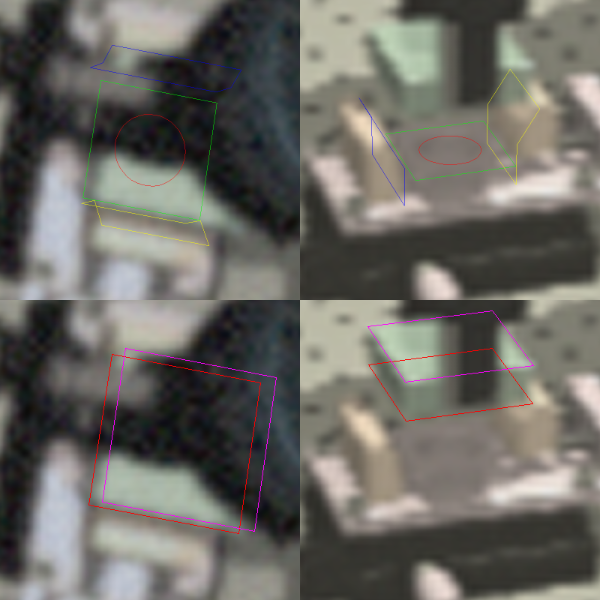

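Run:
```python
from h import *
ex=np.array([np.cos(SW),np.sin(SW)]);ey=np.array([-ex[1],ex[0]]);p=SEAT-.0007*ex
f0=np.array(read_ft_force())
movel([*p,.083],speed=.1)
z=.083
while z>.0585:
    z-=.0015; movel([*p,z],speed=.03); f=np.array(read_ft_force())-f0; e=np.array(read_eef_pos())
    print(round(z,4),e[2].round(4),"fx %.1f fy %.1f fz %.1f"%(f[:2]@ex,f[:2]@ey,f[2]),"off mm",((e[:2]-SEAT)@ex*1e3).round(1),((e[:2]-SEAT)@ey*1e3).round(1))
    if f[2]>22 or abs(f[:2]).max()>20: break
pause(.2);f=np.array(read_ft_force())-f0;print(f,read_eef_pos(),read_ft_torque(),read_finger_gap(),read_time_s())
```

```text
0.0815 0.0814 fx 0.2 fy -1.2 fz 0.4 off mm -0.8 0.1
0.08 0.0801 fx -0.2 fy -1.3 fz -0.6 off mm -0.4 0.0
0.0785 0.0788 fx 1.6 fy -0.5 fz -0.4 off mm 0.1 -0.0
0.077 0.0776 fx 2.9 fy -0.5 fz 0.0 off mm 0.6 -0.1
0.0755 0.0759 fx 3.0 fy -0.6 fz 2.1 off mm 0.1 -0.0
0.074 0.0742 fx 3.9 fy -0.5 fz 2.4 off mm -0.3 -0.0
0.0725 0.0725 fx 3.3 fy -1.3 fz 3.3 off mm -0.5 -0.0
0.071 0.0715 fx 3.5 fy -0.7 fz 5.0 off mm -0.0 -0.0
0.0695 0.069 fx 4.3 fy -0.3 fz -0.3 off mm -1.1 0.0
0.068 0.0674 fx 3.9 fy -0.4 fz -0.2 off mm -1.3 0.0
0.0665 0.0661 fx 4.0 fy -0.5 fz -2.5 off mm -1.0 -0.0
0.065 0.0649 fx 4.0 fy -1.0 fz -0.2 off mm -0.8 -0.0
0.0635 0.0639 fx 2.7 fy -0.9 fz 4.0 off mm -0.5 -0.0
0.062 0.0639 fx -1.9 fy -0.1 fz 15.1 off mm -0.4 0.0
0.0605 0.0638 fx -6.0 fy -0.8 fz 26.3 off mm -0.4 0.0
[-4.85483342  0.38460254 26.52401501] [ 0.41489317 -0.291123    0.063826  ] [ 0.58956254  0.94845064 -0.01398588] 0.047718696531254885 49.8333
```

Run:
```python
from h import *
ex=np.array([np.cos(SW),np.sin(SW)]);p=SEAT-.0003*ex
movel([*p,.0632],speed=.03);print(read_ft_force(),read_eef_pos())
move_gripper(.066,20);movel([*p,.15],speed=.15)
move_j([1.173,.383,.044,1.598,-.018,1.161,-.05])
print(read_time_s())
im=snap("top","t6");im2=snap("scene","s6")
for n in("thick_plate_center","seat","mirror_mount","driver_box","hex_driver"):
  print(n,[[(np.round(d["at"],1).tolist(),round(d["confidence"],2)) for d in tip_of(c,n)[:2]] for c in("top","scene")])
print(proj("top",[[*SEAT,.054]]),proj("scene",[[*SEAT,.054]]))
v=[]
for c,i in(("top",im),("scene",im2)):
    ctr=proj(c,[[*SEAT,.062]])[0];k=10;M=np.array([[k,0,k*(15-ctr[0])],[0,k,k*(15-ctr[1])]]);r=cv2.convertScaleAbs(cv2.warpAffine(i,M,(300,300),flags=2),alpha=1.4)
    o=r.copy();cv2.polylines(o,[((proj(c,sq(*SEAT,SW,.062,.05))-ctr+15)*k).round().astype(int)],True,(0,0,255),1);v.append(np.vstack([r,o]))
full=cv2.resize(im[120:300,100:440],(600,318))
a=np.hstack(v)
tr=proj("top",[[*TRAY,.02]])[0];b=cv2.resize(cv2.getRectSubPix(im,(60,60),tuple(map(float,tr))),(200,200));s=proj("scene",[[*TRAY,.02]])[0];d=cv2.resize(cv2.getRectSubPix(im2,(60,60),tuple(map(float,s))),(200,200));pd=proj("scene",[[*PAD,.01]])[0];g=cv2.resize(cv2.getRectSubPix(im2,(60,60),tuple(map(float,pd))),(200,200))
cv2.imwrite("pics/v6.png",np.hstack([a,np.vstack([b,d,g])]))
```

```text
[ 0.72931543  0.01328168 10.23574605] [ 0.41518667 -0.29117713  0.06391723]
52.6417
thick_plate_center [[([391.4, 244.5], 0.77), ([233.6, 178.0], 0.37)], [([260.6, 157.6], 0.65), ([268.5, 160.0], 0.51)]]
seat [[([389.9, 242.2], 0.63)], [([260.8, 163.6], 0.96), ([261.8, 157.7], 0.54)]]
mirror_mount [[([409.2, 167.7], 0.92)], [([186.8, 180.5], 0.66)]]
driver_box [[([139.4, 164.7], 0.79)], [([337.0, 383.7], 0.93)]]
hex_driver [[([270.6, 241.0], 0.82)], [([315.6, 238.1], 0.77)]]
[[390.48871678 244.34047963]] [[260.19002609 161.9756631 ]]
```

View pics/v6.png

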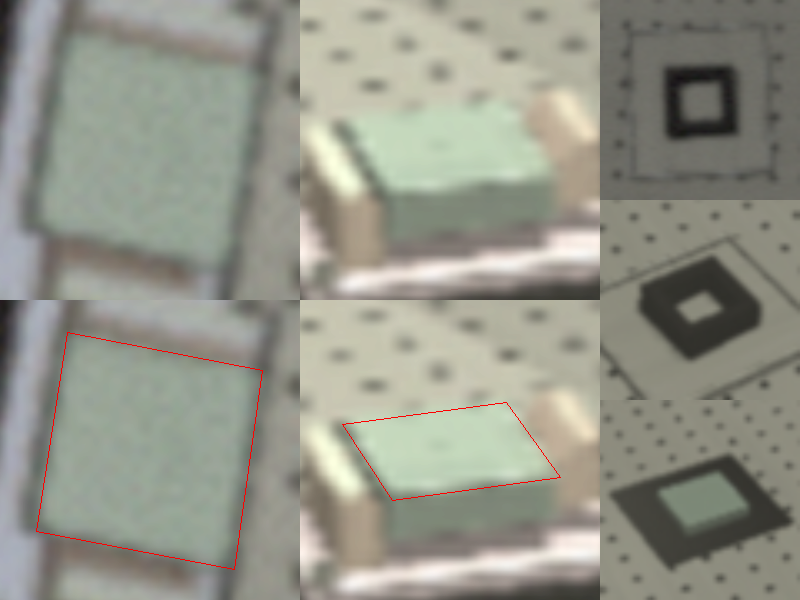

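Run:
```python
from h import *
from scipy.ndimage import map_coordinates
c,s=np.cos(SW),np.sin(SW);ys=np.arange(-34,34.1,2)
print("y mm   ",ys.astype(int).tolist())
def prof(fn,cam,xs,z):
    im=cv2.imread(fn).astype(float);v=0
    for x in xs:
        X=np.c_[SEAT[0]+(c*x-s*ys)/1e3,SEAT[1]+(s*x+c*ys)/1e3,0*ys+.046+z/1e3];q=proj(cam,X)
        v=v+np.array([map_coordinates(im[:,:,k],[q[:,1],q[:,0]],order=1) for k in range(3)])
    return v/len(xs)
for n,a in {"hole t0":("pics/top0.png","top",np.arange(-5,6),0),"jawtop t0":("pics/top0.png","top",[-32,-33,-34,-35],22),"jawbevel t0":("pics/top0.png","top",[-24,-26,-28],15),"stopface t0":("pics/top0.png","top",[26.5,28],11),"stoptop t0":("pics/top0.png","top",[32,33,34],16),
 "jawtop t6":("pics/t6.png","top",[-36,-37,-38],22),"stoptop t6":("pics/t6.png","top",[32,33,34],16),"plate t6":("pics/t6.png","top",np.arange(-15,16,3),16)}.items():
    v=prof(*a);print(n,"\n  R",v[2].astype(int).tolist(),"\n  R-B",(v[2]-v[0]).astype(int).tolist())
```

```text
y mm    [-34, -32, -30, -28, -26, -24, -22, -20, -18, -16, -14, -12, -10, -8, -6, -4, -2, 0, 2, 4, 6, 8, 10, 12, 14, 16, 18, 20, 22, 24, 26, 28, 30, 32, 34]
hole t0 
  R [103, 92, 76, 83, 101, 114, 118, 119, 119, 118, 113, 104, 101, 106, 115, 120, 120, 120, 121, 121, 121, 120, 118, 117, 118, 118, 114, 105, 102, 110, 116, 119, 117, 108, 81] 
  R-B [7, 6, 2, -1, -3, -5, -7, -9, -9, -8, -6, -3, -2, -5, -8, -8, -8, -7, -7, -8, -9, -10, -9, -7, -7, -7, -6, -5, -4, -7, -10, -11, -11, -8, -4]
jawtop t0 
  R [106, 105, 106, 104, 96, 82, 71, 84, 105, 115, 117, 117, 118, 116, 116, 117, 118, 119, 117, 117, 117, 117, 120, 119, 117, 114, 108, 91, 81, 90, 107, 119, 120, 121, 121] 
  R-B [7, 8, 7, 6, 6, 4, 0, -3, -5, -3, 0, 2, 3, 2, 2, 2, 2, 3, 3, 3, 4, 4, 3, 3, 3, 4, 5, 6, 5, 2, -1, -7, -9, -11, -10]
jawbevel t0 
  R [106, 107, 105, 97, 81, 73, 89, 105, 110, 103, 96, 93, 92, 94, 94, 96, 96, 96, 96, 95, 96, 96, 96, 97, 97, 92, 84, 78, 84, 101, 112, 118, 119, 120, 118] 
  R-B [6, 6, 7, 6, 5, 0, -2, -3, -1, 2, 6, 8, 10, 10, 9, 9, 9, 8, 9, 10, 11, 10, 9, 10, 10, 10, 10, 8, 2, -4, -8, -11, -12, -11, -1
[... 822 characters left out ...]
 0, -4, -5, -1, 0, 1, 1, 2, 2, 3, 4, 4, 3, 3, 3, 3, 2, 3, 4, 4, 5, 6, 5, 2, -2, -6, -10, -10, -10]
stoptop t6 
  R [111, 110, 105, 90, 81, 85, 104, 113, 117, 119, 119, 118, 118, 118, 119, 120, 120, 119, 117, 115, 118, 118, 117, 117, 118, 117, 114, 105, 92, 80, 85, 100, 111, 115, 110] 
  R-B [8, 7, 6, 5, 3, 0, 0, 0, 1, 2, 2, 1, 1, 0, 0, 0, 0, 1, 0, -1, 0, 0, 0, 0, 0, 0, 0, 1, 3, 5, 3, -2, -7, -9, -9]
plate t6 
  R [107, 108, 105, 97, 85, 85, 97, 106, 108, 108, 108, 108, 107, 107, 106, 107, 108, 107, 107, 108, 108, 108, 109, 109, 109, 109, 109, 109, 105, 94, 81, 85, 104, 115, 115] 
  R-B [7, 7, 7, 6, 3, 1, 0, 0, 0, 0, 0, 0, 0, 0, 0, 1, 0, 0, 0, 0, 1, 1, 0, 0, 1, 1, 1, 0, 0, 0, 0, 0, 0, -5, -8]
```

```bash
python3 -c "
from bench import *
print(read_time_s(),sign_off())"
```

```text
the job is handed in; nothing more can be done
53.2417 None
```

The job is done and handed in at 53.2 s of the 72 s allowed.

- **Spacer frames:** I squeezed each frame from two sides to centre it in the gripper. Both went into the tray at the same point and angle. The last pictures show one squarely on the other.
- **Thin plate:** It lies flat on the rubber pad in the last pictures.
- **Thick plate:** I held it, pressed it down, and it hit a hard stop at about 26 N. The jaw was already pushing it with about 4 N. I eased the press to about 10 N before letting go. The last pictures show it flat between jaw and stop, with the jaw back about 4 mm.
- **Bystanders:** The last detections put the mirror mount, driver box and hex driver within about 3 pixels of the first ones, which is within the detector's scatter.

**Checks that disagreed:** The seat's centre across the jaw is only known to about 1 mm. Its land and hole put the plate within 0.5 mm of centre, the stop suggests it is 1.3 mm off, and the jaw's outline about 3 mm. The scene camera's view of the holder is also about 0.6 pixel off the top camera's. I trusted the land and the hole and did not regrip the plate.

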